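# Feel for the flush battery release on the test box and press it

### The job

Open the battery door of the test box: with the closed fingertips first touch the flat panel surface beside the flush release plate, then move across onto the plate (the plain rectangular one, without screws) and press it fully in, so that it stays down and the battery door stands popped up. Then draw back clear; do not touch the door or the toggle switch, and leave the loose things on and around the box where they are, without lifting or shifting any.

Things in the scene. Friction and masses are not known exactly. Their poses are not given: they have to be found in the camera images.
- test_box: Fixed low grey steel test box, 200 (x) x 368 (y) x 78 mm high, yawed up to 0.3 rad. Origin: centre of its underside; -x faces the robot, z up. Its near half carries three flat square panels in a row along y (order varies), its far half the toggle, the battery door (middle) and two brass posts. Its top is level, 78 mm above the bench, but for toggle (35 mm above it) and posts (18 mm).
- release_panel: Fixed flat grey panel, 120 x 120 x 18 mm, one of three in a row on the box. Origin: centre of its underside, 18 mm below its flat top (top is 78 mm above the bench). In its middle is a window 60 (x) x 68 (y) mm holding the release plate; around it the flat rim is 30 mm wide in x and 26 mm wide in y. Axes as the box.
- plate_top (a point): Centre of the upper face of the release plate: a plain flat rectangular grey plate 56 (x) x 64 (y) mm, same paint as the panel, no screws, set 2 mm below the panel's surface in a 2 mm wide dark gap. Axes: x along the 56 mm side, z up.
- release_plate (a joint): Travel of the release plate in m: 0 out (as found), grows straight down to its stop at 0.006. It moves at about 5 to 8 N and stays where it is pushed.
- screwed_panel: Fixed panel like the release panel (120 x 120 x 18 mm, origin at the centre of its underside), but its inset plate is rigid and held by four 14 mm steel screw heads near its corners, level with the panel. Not a button.
- grille_panel: Fixed panel of the same outline (120 x 120 x 18 mm, origin at the centre of its underside) with a round dark 64 mm slotted grille. Not a button. One brass nut rests on its edge towards the robot.
- battery_door (a joint): Battery door angle in rad: 0 shut, grows as its edge nearest the panels rises. Linked to the release plate: it stands at 80 rad per metre of plate travel, about 0.48 rad with the plate fully in.
- door_edge (a point): Middle of the edge of the battery door nearest the panels. The grey door is 73 (x) x 150 (y) x 4 mm, level with the box top when shut, hinged along its far (+x) edge; when popped, this edge is about 34 mm above the box top.
- toggle (a joint): Angle of the chrome toggle switch, rad, 0 to 0.7; it stays where it is. To be left alone.
- toggle_tip (a point): Tip of the small chrome toggle switch, about 30 mm above the box top, on the far half at the box's -y end.
- nut_a: Brass hexagon terminal nut, 17 mm across flats, 9 mm high, lying on the grille panel. Origin: centre of its underside.
- nut_b: Second such brass nut, on the bench on the robot's side of the box. Origin: centre of its underside.
- probe: Green plastic tester probe body, 120 mm long with its steel tip, 22 mm thick, lying on the bench on the robot's side of the box. Origin: under its middle; x along it.
- bracket: Steel battery hold-down bracket, strip 30 x 130 x 4 mm with both ends bent up to 28 mm, on the bench at the box's -y side. Origin: centre of its underside; y along it.
- post_cover: Grey rubber post cover, round cap 38 mm wide and 32 mm high, on the bench at the box's +y side. Origin: centre of its underside.
- spare_cell: Black spare block battery lying flat, 51 x 26 x 17 mm, on the bench at the box's +y side. Origin: centre of its underside.
- wrench: Steel spanner, 150 mm long, lying on the bench beyond the box. Origin: under its middle; x along it.

How it is judged (in metres and radians):
On the way, in this order (a step that is already met when the one before it is completed fails the run):
1. the fingertips touch the flat panel surface (any of the three panels) without touching the release plate ((contact force between the fingers and release_panel above 0.5 N or contact force between the fingers and screwed_panel above 0.5 N or contact force between the fingers and grille_panel above 0.5 N) and contact force between the fingers and release_plate below 0.1 N and value of joint release_plate below 0.001 m), for 0.05 s.
2. the fingertips press the release plate in (value of joint release_plate above 0.0045 m and contact force between the fingers and release_plate above 0.5 N), for 0.02 s.
At the end, for the whole second after the job is handed in: the release plate is at least 4.5 of its 6 mm in and stays there, the battery door stands at least 0.35 rad open and still, the toggle tip has moved less than 4 mm and every loose thing less than 15 mm (value of joint release_plate above 0.0045 m and value of joint battery_door above 0.35 rad and velocity of joint battery_door below 0.05 rad/s and distance of toggle_tip from where it was at the start of the episode below 0.004 m and distance of each of nut_a, nut_b, probe, bracket, post_cover, spare_cell, wrench from where it was at the start of the episode below 0.015 m); the robot touches nothing.
It fails at once if the robot touches the battery door (contact force between any of the fingers, the arm and battery_door above 0.5 N).
It fails at once if the toggle switch is moved by more than 4 mm (distance of toggle_tip from where it was at the start of the episode above 0.004 m).
It fails at once if a loose thing is lifted or shifted by more than 15 mm (distance of any of nut_a, nut_b, probe, bracket, post_cover, spare_cell, wrench from where it was at the start of the episode above 0.015 m).
It also fails if it takes over 32 s, if anything falls off the work surface, if the arm or the gripper's body presses on something with over 40 N, if the wrist force passes 120 N, or if a joint passes its speed limit or range.

### The arm

A 6-joint arm with a two-finger parallel gripper is mounted at the origin on the work surface. World frame = base frame: x ahead of the robot, y to its left, z up, the work surface at z = 0. Lengths are in m, angles in degrees, forces in N, time in s.
With the tool pointing down it reaches from about 0.325 to 0.85 m from the base axis. Payload 4.4 kg.
Tool frame: the origin (TCP) lies where the fingers leave the gripper's body, on its centre line; the fingertips stand 97 mm ahead of it and the grasp point (between the pads) lies 78 mm ahead of it; z points along the fingers, y is the line along which they close (so a half turn about z gives the same grasp; the last joint's range is limited). The gripper opens to 94 mm and grips with 3 to 60 N. Pads are 16 mm wide; open, the fingers measure 119 mm over their backs; the gripper's body (75 mm by 177 mm) begins 78 mm behind the grasp point.
Start: joints at [-81.389, 11.837, 88.321, -0, 79.842, -8.623], TCP at [0.17, -0.549, 0.303] pointing down, gripper open.
Joint ranges: [-156.59, 156.59], [-49.26, 127.26], [12.9, 141.05], [-63.56, 243.56], [4.71, 150.69], [-161.64, 161.64]. Speed limits (degrees/s): [159.86, 159.86, 180, 180, 180, 180].

### API

Orientations are given as a 3x3 rotation matrix whose columns are the frame's x, y, z axes.
In Python, from bench import manip gives the robot as it stands.
- The arm moves only by the shell command python3 -m inch 'ROWS'. ROWS is JSON, a list that holds one entry, the list of rows, each a list of 7 numbers: the shift along the tool's x, y, z in mm, then the turn, a rotation vector about the tool's x, y, z in degrees, then the opening, from 0 (shut) to 1 (fully open). A call has 1 to 20 rows; each row shifts and turns the commanded pose from where the row before left it, along the tool's axes as they then stand; what a row does not reach is not made up. A row lasts 1/12 s, in which the tool goes at most 41.7 mm and 7.16 degrees, less where a joint would pass 70% of its speed; a pose out of reach is approached as far as the arm can. A call is refused whole if a number of a shift passes 41.7 or a number of a turn 7.16, either way. A call with a gripper value outside its range is refused whole. The fingers move at their own pace and stop on an object; the grip force is fixed at half the most. Time passes only in rows, so rows that do not move let the fingers close. It gives the time, the measured TCP pose, the force, the opening and the grip force at its end, in the units of the state.
- manip.read_state(): the state, without advancing time (a new reading comes with each control period).
- manip.snapshot(name): name is "scene" or "top" or "wrist"; returns a dict with "image" (420x560x3 uint8, red, green, blue), "camera_matrix" (3x3 intrinsics, pixels), "k1" (the pictures are not rectified: a ray, as slopes to the right and down, at radius r is drawn at 1 + k1 r^2 times it, then the intrinsics apply), "world_to_cam" (4x4, takes a point from world to camera coordinates). Camera axes: x right, y down, z forward; pixel columns grow to the right and rows downward; lengths in m; the calibration is good to about 2 mm. A picture is of the moment at which its call begins. There is no depth.
- manip.hand_in(): hands the job in; it is judged then, once.
The state is a dict: "t": time; "qpos": joint angles; "joint_velocities": joint speeds; "joint_torque": joint torques, N m; "position": TCP position; "ee_rot": TCP orientation; "wrist_force": force on the tool from outside, world axes, zero at the start; "torque": the same for the moment, N m; "finger_gap": finger opening in m; "gripper_force": force on a finger pad.
Only numpy, scipy, OpenCV 4.12 (cv2) and the standard library are available. Lean on these libraries where they do the work, as an engineer would, in place of code of your own. Each camera call takes 0.05 s, during which the arm holds its last target. There are 200 camera calls.

## Working session

There is one attempt and no reset: what is moved stays moved. The work goes in short steps, Python scripts to look and compute and a shell command to move; the robot and the scene stay as the last step left them, time stands still between calls to the robot, and variables do not carry over. Pictures are saved under pics/ and viewed, at most 10 in all, crops included, and the job is handed in when it is done.

```bash
mkdir -p pics
cat > h.py <<'E'
import numpy as np, cv2
from bench import manip
def snap(cam,name):
    s=manip.snapshot(cam); cv2.imwrite(f'pics/{name}.png',s['image'][:,:,::-1]); np.savez(f'pics/{name}.npz',K=s['camera_matrix'],k1=s['k1'],T=s['world_to_cam']); return s
def world(name,px,z):
    d=np.load(f'pics/{name}.npz');K,k1,T=d['K'],float(d['k1']),d['T']
    out=[]
    p=cv2.undistortPoints(np.array(px,float).reshape(-1,1,2),K,np.array([k1,0,0,0.]))[:,0]
    R,t=T[:3,:3],T[:3,3];c=-R.T@t
    for q in p:
        r=R.T@np.array([q[0],q[1],1]);out.append(c+r*(z-c[2])/r[2])
    return np.array(out)
E
python3 - <<'E'
from h import *
snap('top','top1');snap('scene','scene1')
s=manip.read_state();print(s['t'],s['position'],s['ee_rot'],s['wrist_force'],s['finger_gap'])
E
```

```text
0.1 [ 0.1702624  -0.54868103  0.30163363] [[ 9.55119980e-01  2.96219042e-01 -3.21704578e-04]
 [ 2.96219084e-01 -9.55117959e-01  1.98447929e-03]
 [ 2.80574735e-04 -1.99071086e-03 -9.99997979e-01]] [-0.17897348  0.2195012  -1.08498118] 0.09403092707964845
```

View pics/top1.png

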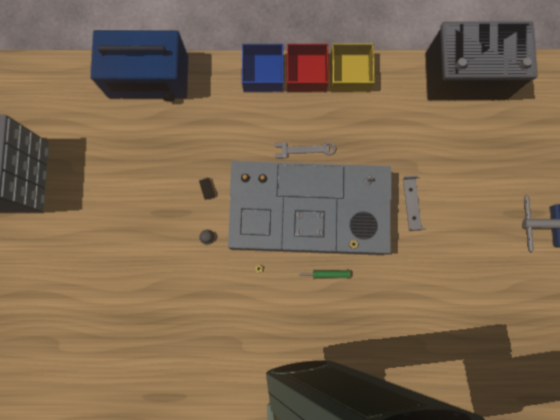

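View pics/scene1.png

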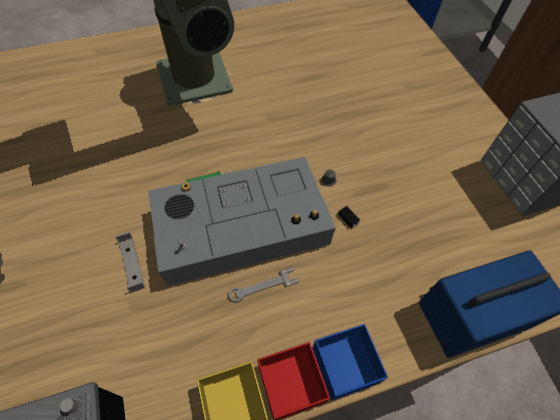

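The top view shows the box at columns 230–391. The left panel at (255,222) is plain, the middle one at (309,223) appears to have screws, and the grille is on the right. I'll enlarge it to confirm and get corner pixels.

Run:
```python
from h import *
a=cv2.imread('pics/top1.png')[150:265,220:400];b=cv2.imread('pics/scene1.png')[150:265,200:350]
a=cv2.resize(a,(626,400)[:2] if 0 else None,fx=4.4,fy=4.4,interpolation=cv2.INTER_CUBIC)
cv2.imwrite('pics/crop1.png',a)
P=world('top1',[[241,208.5],[270.5,208.5],[270,235],[240.5,235],[255.5,222]],0.077);print(P.round(4))
P=world('scene1',[[270,175],[297.5,169],[306,187],[278,194]],0.077);print(P.round(4),P.mean(0))
```

```text
[[0.5298 0.1561 0.077 ]
 [0.5299 0.0889 0.077 ]
 [0.4693 0.0899 0.077 ]
 [0.4693 0.1564 0.077 ]
 [0.4989 0.1228 0.077 ]]
[[0.4696 0.0909 0.077 ]
 [0.4722 0.1563 0.077 ]
 [0.5256 0.1575 0.077 ]
 [0.5247 0.0921 0.077 ]] [0.49804452 0.12416467 0.077     ]
```

View pics/crop1.png

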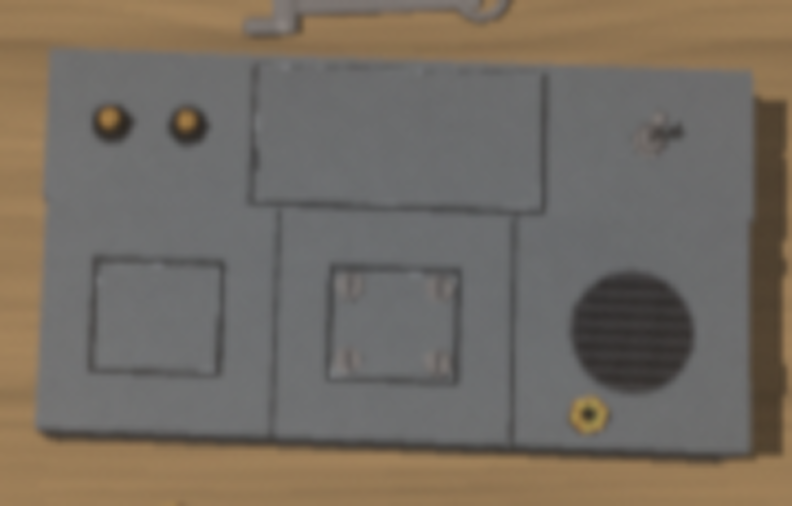

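The crop confirms it. The left panel's plate has no screws and sits at about (0.498, 0.1235), and the box yaw is about -2°. The flat seam between this panel and the screwed one, near (0.4965, 0.0635), is a roomy place to touch. I'll align the tool, close the fingers and move there.

```bash
python3 -m inch '[[[0,0,0,0,0,6.4,0],[0,0,0,0,0,6.4,0],[0,0,0,0,0,6.4,0],[15,-31,0,0,0,0,0],[15,-31,0,0,0,0,0],[15,-31,0,0,0,0,0],[15,-31,0,0,0,0,0],[15,-31,0,0,0,0,0],[15,-31,0,0,0,0,0],[15,-31,0,0,0,0,0],[15,-31,0,0,0,0,0],[15,-31,0,0,0,0,0],[15,-31,0,0,0,0,0],[15,-31,0,0,0,0,0],[15,-31,0,0,0,0,0],[15,-31,0,0,0,0,0],[15,-31,0,0,0,0,0],[15,-31,0,0,0,0,0],[0,0,0,0,0,0,0],[0,0,0,0,0,0,0]]]'
cat > st.py <<'E'
from h import *
s=manip.read_state();R=s['ee_rot'];tip=s['position']+R@[0,0,.097]
print('t',s['t'],'tip',tip.round(4),'F',s['wrist_force'].round(2),'gap',s['finger_gap'],'x',R[:,0].round(3),'z',R[:,2].round(4))
b=np.array([1,-.033,0]);
for n,p in (('touch',[.4965,.0635,.078]),('plate',[.4985,.1235,.076])): print(n,(R.T@(np.array(p)-tip)*1e3).round(1))
E
python3 st.py
```

```text
t: 1.77
position: [0.4113, -0.0906, 0.3022]
ee_rot: [[1.0, -0.03, -0.001], [-0.03, -1.0, 0.0], [-0.001, -0.0, -1.0]]
wrist_force: [0.2, 0.0, 0.6]
finger_gap: -0.0
gripper_force: 0.0
t 1.7667 tip [ 0.4112 -0.0906  0.2052] F [0.15 0.04 0.58] gap -3.6161548563013964e-05 x [ 1.    -0.03  -0.001] z [-1.1e-03  1.0e-04 -1.0e+00]
touch [  80.8 -156.6  127.2]
plate [  81.  -216.6  129.2]
```

```bash
python3 -m inch '[[[13.5,-26,0,0,0,0,0],[13.5,-26,0,0,0,0,0],[13.5,-26,0,0,0,0,0],[13.5,-26,0,0,0,0,0],[13.5,-26,0,0,0,0,0],[13.5,-26,0,0,0,0,0],[0,0,20,0,0,0,0],[0,0,20,0,0,0,0],[0,0,20,0,0,0,0],[0,0,20,0,0,0,0],[0,0,15,0,0,0,0],[0,0,10,0,0,0,0],[0,0,0,0,0,0,0],[0,0,0,0,0,0,0],[0,0,0,0,0,0,0]]]'
python3 st.py; python3 -c "
from h import *
snap('wrist','w1')"
```

```text
t: 3.02
position: [0.4982, 0.0603, 0.1987]
ee_rot: [[0.999, -0.035, 0.002], [-0.035, -0.999, -0.0], [0.002, 0.0, -1.0]]
wrist_force: [1.0, 0.0, -0.2]
finger_gap: 0.0006
gripper_force: 0.0
t 3.0167 tip [0.4984 0.0603 0.1017] F [ 0.98  0.04 -0.15] gap 0.0006195122660378151 x [ 0.999 -0.035  0.002] z [ 1.8e-03 -2.0e-04 -1.0e+00]
touch [-2.1 -3.2 23.7]
plate [ -2.2 -63.2  25.6]
```

View pics/w1.png

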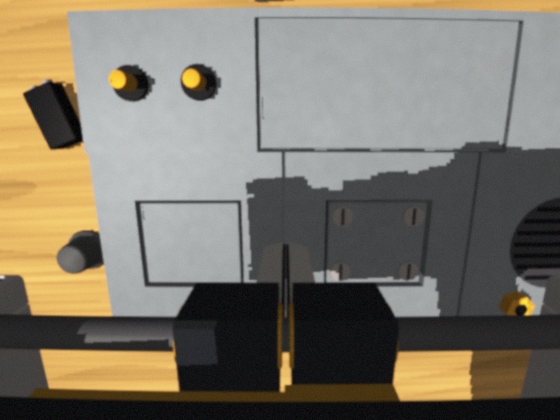

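In the wrist view the fingertips at about (287,250) hang over the seam. The plain plate is at columns 137–242, rows 200–285, as expected. Now I'll come down slowly to touch.

```bash
python3 -m inch '[[[-2,-3,6,0,0,0,0],[0,0,6,0,0,0,0],[0,0,5,0,0,0,0],[0,0,2,0,0,0,0],[0,0,1,0,0,0,0],[0,0,0,0,0,0,0],[0,0,0,0,0,0,0]]]'
python3 st.py
```

```text
t: 3.65
position: [0.4956, 0.064, 0.1776]
ee_rot: [[0.999, -0.034, -0.0], [-0.034, -0.999, -0.0], [-0.0, 0.0, -1.0]]
wrist_force: [0.2, -0.7, 0.2]
finger_gap: 0.0004
gripper_force: 0.0
t 3.65 tip [0.4956 0.064  0.0806] F [ 0.24 -0.73  0.23] gap 0.0004485811464435412 x [ 0.999 -0.034 -0.   ] z [-0. -0. -1.]
touch [0.9 0.5 2.6]
plate [  0.8 -59.5   4.6]
```

```bash
python3 -m inch '[[[0,0,1,0,0,0,0],[0,0,1,0,0,0,0],[0,0,1,0,0,0,0],[0,0,1,0,0,0,0],[0,0,0,0,0,0,0],[0,0,0,0,0,0,0]]]'
python3 st.py
```

```text
t: 4.15
position: [0.4959, 0.064, 0.1754]
ee_rot: [[0.999, -0.034, 0.0], [-0.034, -0.999, -0.0], [0.0, 0.0, -1.0]]
wrist_force: [-3.9, -0.0, 10.3]
finger_gap: 0.0005
gripper_force: 5.1
t 4.15 tip [0.4959 0.064  0.0784] F [-3.87 -0.02 10.26] gap 0.000493727084257881 x [ 0.999 -0.034  0.   ] z [ 4.e-04 -1.e-04 -1.e+00]
touch [0.6 0.5 0.4]
plate [  0.5 -59.6   2.4]
```

There is firm contact, about 10 N, on the panel. Next I'll lift a little and cross over to the plate.

```bash
python3 -m inch '[[[0,0,-4,0,0,0,0],[0,0,-4,0,0,0,0],[0,-20,0,0,0,0,0],[0,-20,0,0,0,0,0],[0,-20,0,0,0,0,0],[0,0,0,0,0,0,0],[0,0,0,0,0,0,0],[0,0,0,0,0,0,0]]]'
python3 st.py
```

```text
t: 4.82
position: [0.4976, 0.1236, 0.1815]
ee_rot: [[0.999, -0.034, -0.0], [-0.034, -0.999, -0.001], [-0.0, 0.001, -1.0]]
wrist_force: [-0.6, 0.1, 0.5]
finger_gap: 0.0007
gripper_force: 0.0
t 4.8167 tip [0.4975 0.1235 0.0845] F [-0.57  0.15  0.49] gap 0.0007242917596341909 x [ 0.999 -0.034 -0.   ] z [-2.e-04 -6.e-04 -1.e+00]
touch [ 1.  60.   6.6]
plate [ 1.  -0.   8.5]
```

```bash
python3 -m inch '[[[0,0,3,0,0,0,0],[0,0,3,0,0,0,0],[0,0,2,0,0,0,0],[0,0,2,0,0,0,0],[0,0,2,0,0,0,0],[0,0,2,0,0,0,0],[0,0,1,0,0,0,0],[0,0,1,0,0,0,0],[0,0,1,0,0,0,0],[0,0,0,0,0,0,0],[0,0,0,0,0,0,0]]]'
python3 st.py
```

```text
t: 5.73
position: [0.4976, 0.1233, 0.1673]
ee_rot: [[0.999, -0.034, -0.001], [-0.034, -0.999, -0.001], [-0.001, 0.001, -1.0]]
wrist_force: [-7.9, -2.6, 18.6]
finger_gap: 0.0006
gripper_force: 9.2
t 5.7333 tip [0.4975 0.1232 0.0703] F [-7.86 -2.57 18.56] gap 0.0005745941950904747 x [ 0.999 -0.034 -0.001] z [-0.0011 -0.0012 -1.    ]
touch [ 1.  59.7 -7.7]
plate [ 1.  -0.3 -5.7]
```

The plate is at its stop: tip at 0.0703 with 18.6 N. I'll draw straight up and check.

```bash
python3 -m inch '[[[0,0,-5,0,0,0,0],[0,0,-10,0,0,0,0],[0,0,-20,0,0,0,0],[0,0,-20,0,0,0,0],[0,0,-20,0,0,0,0],[0,0,-20,0,0,0,0],[0,0,-20,0,0,0,0],[0,0,-15,0,0,0,0],[0,0,-5,0,0,0,0],[0,0,0,0,0,0,0],[0,0,0,0,0,0,0],[0,0,0,0,0,0,0],[0,0,0,0,0,0,0]]]'
python3 st.py;python3 -c "
from h import *
snap('scene','s2')"
```

```text
t: 6.82
position: [0.4969, 0.1239, 0.298]
ee_rot: [[0.999, -0.034, -0.003], [-0.034, -0.999, -0.0], [-0.003, 0.0, -1.0]]
wrist_force: [0.3, 0.2, -0.9]
finger_gap: 0.0004
gripper_force: 0.0
t 6.8167 tip [0.4966 0.1239 0.201 ] F [ 0.35  0.15 -0.9 ] gap 0.0004089624935862051 x [ 0.999 -0.034 -0.003] z [-3.1e-03 -2.0e-04 -1.0e+00]
touch [  2.4  60.3 123. ]
plate [  2.3   0.3 125. ]
```

View pics/s2.png

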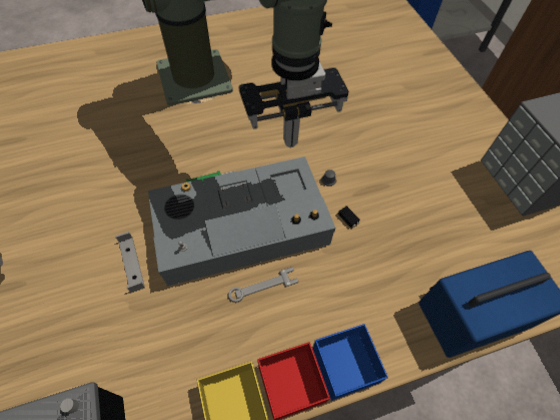

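The plate at (290,178) now looks recessed and the loose things are where they were. The door's upper edge at about (245,205) needs a closer look, so I'll check from the wrist camera.

```bash
python3 -c "
from h import *
snap('wrist','w2')
a=[cv2.resize(cv2.imread(f'pics/{n}.png')[150:290,140:345],None,fx=1.9,fy=1.9,interpolation=cv2.INTER_CUBIC) for n in('scene1','s2')]
t=np.hstack(a);w=cv2.resize(cv2.imread('pics/w2.png'),(440,330));c=np.zeros((600,t.shape[1],3),'uint8');c[:t.shape[0]]=t;c[268:598,:440]=w
cv2.imwrite('pics/cmp.png',c)"
```

```text
(no output)
```

View pics/cmp.png

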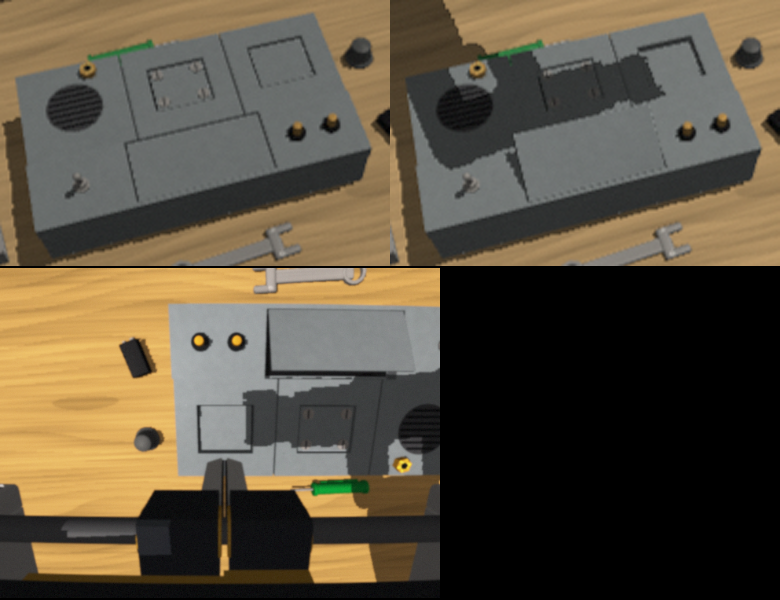

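The door stands popped (raised edge at about (335,372) in the wrist inset), the plate is sunk, the loose things haven't moved and the arm is clear.

```bash
python3 -c "
from bench import manip
print(manip.hand_in())"
```

```text
the job is handed in; nothing more can be done
None
```

I touched the panel first, then pressed the release plate to its stop; the battery door stands popped up, the arm is clear, nothing else appeared to move in the pictures, and the job is handed in (no verdict was returned).

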